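# Take the red-capped sample pot out of the carton for incubation

## Robot

A 6-joint arm with a two-finger parallel gripper is mounted at the origin on the work surface. World frame = base frame: x ahead of the robot, y to its left, z up, the work surface at z = 0. Lengths are in mm, angles in rad, forces in N, time in s.
With the tool pointing down it reaches from about 325 to 900 mm from the base axis. Payload 6.1 kg.
Tool frame: the origin (TCP) lies midway between the tips of the shut fingers; the grasp point (between the pads) lies manip.pinch_z behind it (manip.pinch_z is the distance from the TCP to the grasp point, in mm); z points along the fingers, y is the line along which they close (so a half turn about z gives the same grasp; the last joint's range is limited). The gripper opens to 87 mm and grips with 3 to 60 N. Pads are 19 mm wide; open, the fingers measure 117 mm over their backs; the gripper's body (75 mm by 190 mm) begins 51 mm behind the grasp point.
Start: joints at [-1.236, 0.22, 1.526, -0, 1.395, -0.126], TCP at [277.908, -559.806, 222.538] pointing down, gripper open.
Joint ranges: [-2.98, 2.98], [-0.91, 2.08], [0.09, 2.57], [-1.24, 4.39], [0.2, 2.65], [-2.68, 2.68]. Speed limits (rad/s): [2.57, 2.57, 3.01, 3.14, 3.14, 3.14].

## Interface

Orientations are given as a unit quaternion [x, y, z, w].
In Python, from rig import manip gives the robot as it stands. The module is installed in compiled form; this text tells all that it offers.
- The arm moves only by the tool move_arm, never from a script. Its argument "moves" is a list that holds one entry, the list of rows, each a list of 5 numbers: the opening, from 0 (shut) to 1 (fully open), then the shift along the tool's x, y, z in mm, then the turn about the tool's z in degrees. In form: [[[hand, dx, dy, dz, turn], ...]]. A call has 1 to 8 rows; each row shifts and turns the commanded pose from where the row before left it, along the tool's axes as they then stand; what a row does not reach is not made up. A row lasts 1/8 s, in which the tool goes at most 62.5 mm and 10.7 degrees, less where a joint would pass 70% of its speed; a pose out of reach is approached as far as the arm can. A call with a gripper value outside its range is refused whole. The fingers move at their own pace and stop on an object; "squeeze" is the grip in N (left out, the last holds). Time passes only in rows, so rows that do not move let the fingers close. It gives the time, the measured TCP pose, the force, the opening and the grip force at its end, in the units of the state.
- manip.sense(): the state, without advancing time (a new reading comes with each control period).
- manip.read_camera(name): name is "side" or "top" or "wrist"; returns the picture (384x512x3 uint8, red, green, blue); there is no depth.
- manip.camera_params(name): a dict with "mtx" (3x3 intrinsics, pixels), "k1" (the pictures are not rectified: a ray, as slopes to the right and down, at radius r is drawn at 1 + k1 r^2 times it, then the intrinsics apply), "rvec" (rotation vector, rad) and "tvec" (3), from world to camera coordinates, as OpenCV has them; the wrist camera has in their place "T_tool_cam" (4x4, takes a point from camera to tool coordinates, whose origin is the TCP and whose axes are the flange's). Camera axes: x right, y down, z forward; pixel columns grow to the right and rows downward; lengths in mm; the calibration is good to about 2 mm. A picture is of the moment at which its call begins: read the wrist's pose just before it. camera_params takes no time and is no camera call.
- manip.finish_job(): hands the job in; it is judged then, once.
Trained networks look in the newest picture that a camera, given by its name, has taken for a name from the list of things; names that differ only in an ending like _2 or _b are one class to them, and where a whole thing is asked for, a point or a joint stands for the part that bears it (a point fixed in the world has none). Each returns a list of dicts, best first, with "p" (0 to 1); they miss things now and then, are a little off and sometimes report something else, mostly with a low value. They report only what shows in the picture. A call takes as long as a camera call.
- manip.spot_in(camera, label): "bbox" ([left, top, right, bottom] in pixels, round what is visible of it).
- manip.masks_of(camera, label): "pixels" (384x512 bool, what is visible of it) and "bbox" ([left, top, right, bottom] in pixels, round what is visible of it).
The state is a dict: "t": time; "joint_pos": joint angles; "qvel": joint speeds; "joint_efforts": joint torques, N m; "eef_pos": TCP position; "tcp_rot": TCP orientation; "force": force on the tool from outside, world axes, zero at the start; "torque": the same for the moment, N m; "grip_width": opening from 0.0 (shut) to 1.0 (fully open); "grip_force": force on a finger pad.
Only numpy, scipy, OpenCV 4.12 (cv2) and the standard library are available. Lean on these libraries where they do the work, as an engineer would, in place of code of your own. Each camera call takes 0.05 s, during which the arm holds its last target. There are 200 camera calls.

## Task

Fold the carton's half-closed flap back past upright, lift the red-capped sample pot out, and set it down upright on the red ring of the perforated incubator tray without dropping it. Leave the flap folded back, keep the blue- and white-capped pots standing in the carton, and do not knock the dish stacks on the tray.

Things in the scene. Friction and masses are not known exactly. Their poses are not given: they have to be found in the camera images.
- carton: Open-topped cardboard carton, fixed to the bench, 206 (x) x 216 (y) x 85 mm high, walls and floor 4 mm. Origin: centre of its underside. Its -y flap is already folded out and fixed: a 4 mm sheet sloping up and outwards from the -y rim to about 80 mm outside it and 145 mm above the bench. Its +y flap is the half-closed one.
- flap (a joint): Angle (rad) of the half-closed cardboard flap on the carton's +y rim, 198 mm along the hinge x 100 mm x 4 mm. 0 = flat over the carton, pi/2 = upright, 2.6 = folded out as far as it goes. It starts at 0.6 to 1.0, with its free edge 55 to 85 mm above the rim, and stays where it is left (light friction, under 1 N at the edge).
- flap_hinge (a point): Middle of the flap's hinge line, on the carton's +y rim, 85 mm above the bench; the hinge runs along the carton's x.
- flap_edge (a point): Middle of the flap's free edge, 100 mm from the hinge; moves with the flap.
- red_pot: Sample pot with a red screw cap, 75 mm tall: off-white body 36 to 39 mm in diameter, cap 42 mm in diameter and 18 mm tall (57 to 75 mm above its underside). About 80 g. Origin: centre of its underside; z is its axis. Under the flap, about 50 mm to the carton's +y and 48 mm to its +x or -x; free gap at least 28 mm to walls, 45 mm to other pots.
- blue_pot: The same pot with a blue cap, on the other x side under the flap. Origin: centre of its underside.
- white_pot: The same pot with a white cap, about 55 mm to the carton's -y. Origin: centre of its underside.
- tray: Copper-coloured perforated incubator tray, fixed, flat plate 210 (x) x 180 (y) x 12 mm, with dark holes drawn on it (surface is flat). Origin: centre of its underside. Two dish stacks stand on its +x half.
- spot (a point): Centre of the red ring (66 mm outer diameter, white inside) printed on the tray's top face, 45 mm from the tray's middle towards its -x side, 12 mm above the bench.
- dishes_a: Taped stack of three ivory culture dishes, 60 mm in diameter, 45 mm tall, on the tray about 100 mm in x and 48 mm in -y from the ring's centre. Origin: centre of its underside.
- dishes_b: The same kind of stack, on the tray about 100 mm in x and 48 mm in +y from the ring's centre. Origin: centre of its underside.

How it is judged:
By the outcome, as a careful person would: the job done as asked, in the order asked, and still so for the second after the job is handed in, with the robot touching nothing.
It also fails if it takes over 54 s, if anything falls off the work surface, if the arm or the gripper's body presses on something with over 40 N, if the wrist force passes 120 N, or if a joint passes its speed limit or range.

## Working session

There is one attempt and no reset: what is moved stays moved. The work goes in short steps, Python scripts to look and compute and a tool call to move; the robot and the scene stay as the last step left them, time stands still between calls to the robot, and variables do not carry over. Pictures are saved under pics/ and viewed, at most 10 in all, crops included, and the job is handed in when it is done.

Besides the shell and the picture viewer there is one more tool, called after "Emit:" as a command line: name --argument value ..., lists and objects as JSON in quotes. move_arm: Moves the arm, as the interface text tells. Its arguments: {"type":"object","properties":{"moves":{"type":"array","items":{"type":"array","items":{"type":"array","items":{"type":"number"}}}},"squeeze":{"type":"number"}},"required":["moves"]}

```bash
mkdir -p pics
cat > h.py <<'E'
import numpy as np, cv2
from scipy.spatial.transform import Rotation as R
from rig import manip
def cam(name):
    p=manip.camera_params(name); K=np.array(p["mtx"],float)
    if "rvec" in p:
        Rm=cv2.Rodrigues(np.array(p["rvec"],float))[0]; t=np.array(p["tvec"],float).ravel()
    else:
        s=manip.sense(); T=np.eye(4); T[:3,:3]=R.from_quat(s["tcp_rot"]).as_matrix(); T[:3,3]=s["eef_pos"]
        M=np.linalg.inv(T@np.array(p["T_tool_cam"])); Rm,t=M[:3,:3],M[:3,3]
    return K,np.array([p["k1"],0,0,0],float),Rm,t
def ray(c,uv):
    K,D,Rm,t=c; q=cv2.undistortPoints(np.array([[uv]],float),K,D)[0,0]
    return -Rm.T@t, Rm.T@np.array([q[0],q[1],1.])
def at_z(c,uv,z):
    o,d=ray(c,uv); return o+d*(z-o[2])/d[2]
def proj(c,P):
    K,D,Rm,t=c; return cv2.projectPoints(np.array(P,float).reshape(-1,1,3),cv2.Rodrigues(Rm)[0],t,K,D)[0].reshape(-1,2)
def tri(c1,u1,c2,u2):
    A=[];b=[]
    for c,u in((c1,u1),(c2,u2)):
        o,d=ray(c,u); d/=np.linalg.norm(d); P=np.eye(3)-np.outer(d,d); A.append(P); b.append(P@o)
    return np.linalg.lstsq(np.vstack(A),np.hstack(b),rcond=None)[0]
def save(img,n): cv2.imwrite(f"pics/{n}.png",img[:,:,::-1])
E
python3 - <<'E'
from h import *
print(manip.sense(), manip.pinch_z)
for n in("top","side"):
    save(manip.read_camera(n),n+"0"); c=cam(n); print(n,-c[2].T@c[3])
    for l in("carton","flap","red_pot","blue_pot","white_pot","tray","dishes_a"):
        print(l,[(round(d["p"],2),np.round(d["bbox"]).tolist()) for d in manip.spot_in(n,l)[:3]])
E
```

```text
{'t': 0.0, 'joint_pos': array([-1.23609053e+00,  2.21230942e-01,  1.52766155e+00,  1.21459902e-05,
        1.39472332e+00, -1.26100054e-01]), 'qvel': array([ 7.64550284e-04,  9.51424567e-04, -1.20919672e-05, -1.54323708e-03,
        2.20960459e-03, -1.63251593e-03]), 'joint_efforts': array([ 2.32018931e-05, -4.94609034e+01, -3.87376285e+01,  6.99199713e-02,
        5.70606161e-02, -1.30096359e-04]), 'eef_pos': array([ 277.70252207, -559.18640877,  221.4076053 ]), 'tcp_rot': array([ 9.73574204e-01,  2.28368663e-01, -9.93739634e-05, -1.00670487e-03]), 'force': array([0.79490362, 0.98180483, 0.03158087]), 'torque': array([ 0.03620977,  0.00299472, -0.02928225]), 'grip_force': 0.0, 'grip_width': 0.9992877374102034} 18.700000000000003
top [ 491.31409886    5.7185885  1165.80061229]
carton [(0.79, [285.0, 128.0, 432.0, 241.0]), (0.48, [285.0, 131.0, 339.0, 217.0])]
flap [(0.59, [288.0, 128.0, 340.0, 217.0]), (0.5, [173.0, 160.0, 195.0, 186.0])]
red_pot []
blue_pot [(0.71, [131.0, 159.0, 205.0, 239.0])]
white_pot []
tray [(0.63, [133.0, 158.0, 203.0, 240.0])]
dishes_a [(0.89, [130.0, 158.0, 161.0, 183.0]), (0.84, [172.0, 158.0, 197.0, 187.0])]
side [ 373.96234048 -420.72145868  565.78798262]
carton [(0.72, [256.0, 216.0, 472.0, 383.0])]
flap [(0.72, [258.0, 218.0, 392.0, 249.0]), (0.51, [333.0, 244.0, 359.0, 285.0])]
red_pot [(0.63, [334.0, 242.0, 359.0, 287.0])]
blue_pot [(0.79, [283.0, 251.0, 306.0, 296.0])]
white_pot [(0.85, [318.0, 304.0, 353.0, 354.0])]
tray [(0.69, [179.0, 139.0, 280.0, 201.0])]
dishes_a [(0.91, [244.0, 144.0, 271.0, 174.0]), (0.72, [229.0, 124.0, 257.0, 150.0])]
```

View pics/top0.png

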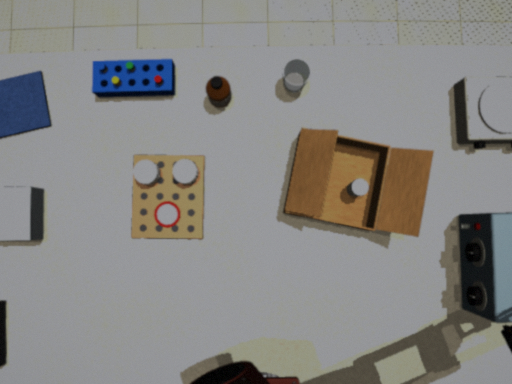

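View pics/side0.png

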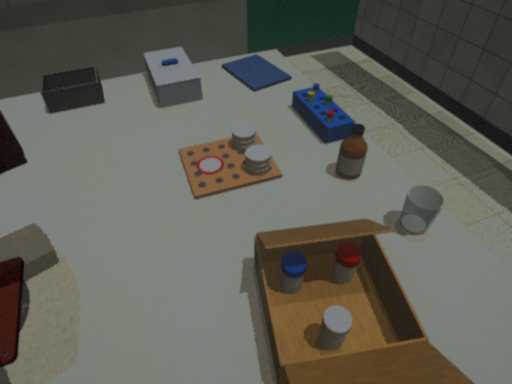

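The top view shows the tray at (168,197) with its ring at (167,214). The carton is at about (360,185), with the half-closed flap on its left, spanning (288-338, 129-217). In the side view the pot caps are blue (294,264), red (348,254) and white (336,320). I'll enlarge the carton to pick its corners.

Run:
```python
import cv2
a=cv2.imread("pics/top0.png")[120:240,280:440]; cv2.imwrite("pics/tc.png",cv2.resize(a,None,fx=5,fy=5,interpolation=cv2.INTER_CUBIC))
a=cv2.imread("pics/side0.png")[210:384,250:482]; cv2.imwrite("pics/sc.png",cv2.resize(a,None,fx=3.4,fy=3.4,interpolation=cv2.INTER_CUBIC))
```

```text
(no output)
```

View pics/tc.png

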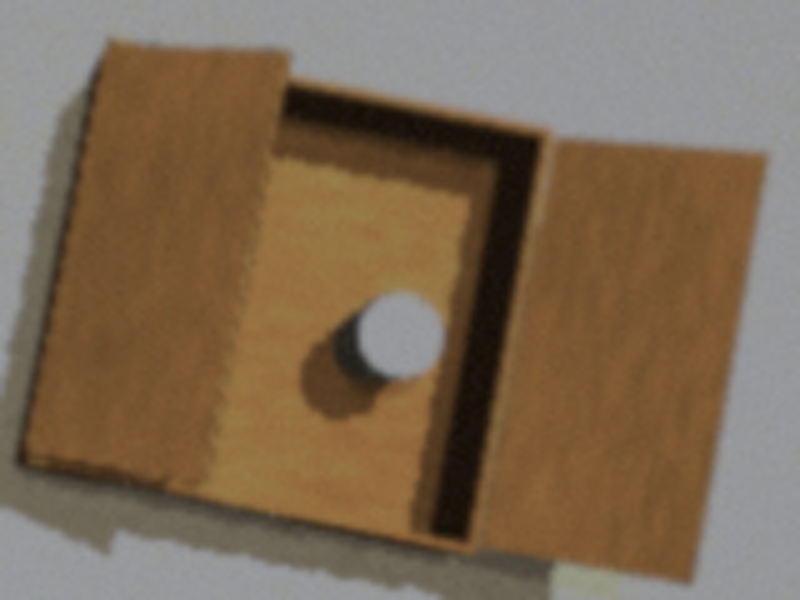

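View pics/sc.png

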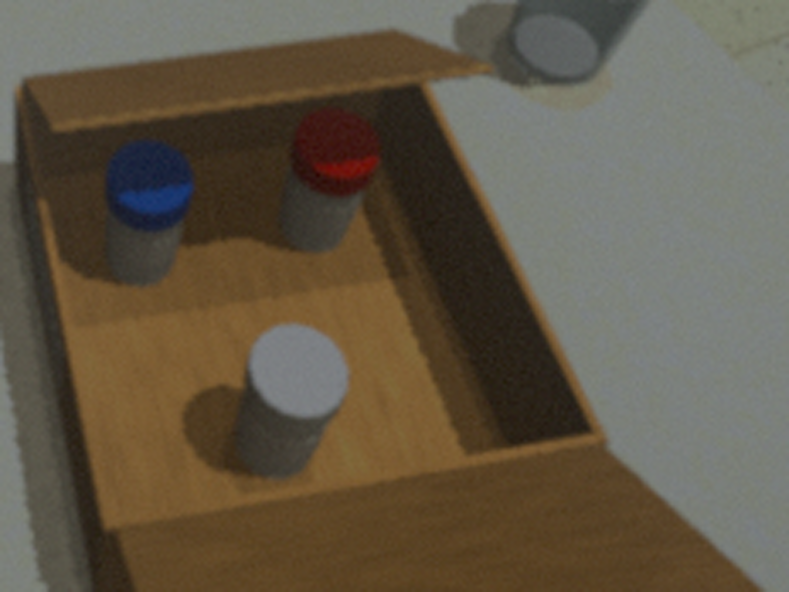

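In the enlargements, the flap's free edge runs (338,130)-(321.6,217.4) in top and (266,248)-(395,230) in side. The cap centres in side are red (348.8,251.3), blue (294.1,261) and white (337.6,319). Next I'll fit the carton pose, flap angle and pots.

```bash
cat > fit.py <<'E'
from h import *
from scipy.optimize import least_squares
ct,cs=cam("top"),cam("side")
def pts(p):
    x,y,a,th=p; c,s=np.cos(a),np.sin(a)
    f=lambda X,Y,Z:(x+c*X-s*Y,y+s*X+c*Y,Z)
    ey,ez=108-100*np.cos(th),85+100*np.sin(th)
    T=[f(103,-108,85),f(-103,-108,85),f(-103,108,85),f(99,108,85),f(99,ey,ez),f(-99,ey,ez)]
    S=[f(103,-108,85),f(-103,-108,85),f(-103,108,85),f(99,108,85),f(99,ey,ez),f(-99,ey,ez)]
    return proj(ct,T),proj(cs,S)
uT=np.array([(390,146),(374.4,229.8),(284,212.4),(301.6,128.4),(338,130),(321.6,217.4)])
uS=np.array([(427.4,338.8),(281.8,365),(255.3,235.9),(365.3,218.8),(394.7,230),(266.2,248.2)])
r=least_squares(lambda p:np.r_[(pts(p)[0]-uT).ravel(),(pts(p)[1]-uS).ravel()],[580,-230,-.19,.8],loss="soft_l1",x_scale=[10,10,.1,.1])
print("carton",r.x); print(np.round(r.fun.reshape(-1,2),1).tolist())
x,y,a,th=r.x
def loc(P): d=np.array(P[:2])-[x,y]; return np.array([np.cos(a)*d[0]+np.sin(a)*d[1],-np.sin(a)*d[0]+np.cos(a)*d[1]]).round(1)
for n,u in(("red",(348.8,251.3)),("blue",(294.1,261)),("white",(337.6,319.1))):
    P=at_z(cs,u,79); print(n,P.round(1),loc(P))
P=tri(ct,(360.2,187.2),cs,(337.6,319.1)); print("white tri",P.round(1),loc(P))
for n in("top","side"):
    im=cv2.imread(f"pics/{n}0.png"); hsv=cv2.cvtColor(im,cv2.COLOR_BGR2HSV); c=cam(n)
    m=((hsv[...,0]<8)|(hsv[...,0]>172))&(hsv[...,1]>130)&(hsv[...,2]>80)
    x0,y0,x1,y1=(145,195,195,235) if n=="top" else (190,150,230,180)
    q=np.zeros_like(m); q[y0:y1,x0:x1]=m[y0:y1,x0:x1]
    e=cv2.fitEllipse(cv2.convexHull(np.argwhere(q)[:,::-1].astype(np.int32))); print(n,"ring",e,at_z(c,e[0],12).round(1))
# tray corners from top
for u in((132.5,154),(204,154),(203.5,239),(131,239)): print("tray",at_z(ct,u,12).round(0))
for l in("dishes_a",):
    for d in manip.spot_in("top",l)[:2]:
        b=d["bbox"]; print(d["p"],at_z(ct,((b[0]+b[2])/2,(b[1]+b[3])/2),45).round(0))
E
python3 fit.py
```

```text
carton [ 5.88663682e+02 -1.97886648e+02 -2.18255626e-01  6.96534245e-01]
[[-0.3, -0.2], [-0.2, 1.1], [0.2, 0.3], [-1.0, 0.9], [-0.8, 0.3], [-1.0, -0.2], [2.5, -0.2], [-0.1, 0.4], [-0.7, -1.2], [1.5, 0.8], [1.0, 0.2], [-0.4, 0.2]]
red [ 645.2 -156.9   79. ] [46.4 52.2]
blue [ 552.6 -139.9   79. ] [-47.8  48.8]
white [ 566.5 -251.7   79. ] [-10.  -57.4]
white tri [ 567.6 -252.1   78.8] [ -8.8 -57.5]
top ring ((166.86038208007812, 214.08274841308594), (25.542022705078125, 25.93703842163086), 12.620086669921875) [514.7 218.5  12. ]
side ring ((209.66656494140625, 164.4984130859375), (17.48285484313965, 27.307268142700195), 82.87338256835938) [511.2 220.9  12. ]
tray [668. 305.  12.]
tray [665. 124.  12.]
tray [451. 127.  12.]
tray [454. 309.  12.]
0.89 [621. 264.  45.]
0.84 [615. 168.  45.]
```

Emit:
move_arm --moves '[[[0,0,0,0,-10.2],[0,0,0,0,-10.2],[0,0,0,0,-10.2],[0,0,0,0,-10.2],[0,0,0,0,-10.2],[0,30,16,0,0],[0,30,16,0,0],[0,30,16,0,0]]]'

```text
t: 1.85
eef_pos: [344.9, -481.7, 222.6]
tcp_rot: [0.781, 0.625, 0.0, 0.0]
force: [-0.2, 0.4, -0.1]
grip_width: 0.168
grip_force: 0.0
```

Emit:
move_arm --moves '[[[0,40,21,0,0],[0,40,21,0,0],[0,40,21,0,0],[0,40,21,0,0],[0,40,21,0,0],[0,40,21,0,0],[0,40,21,0,0],[0,30,16,0,0]]]'

```text
t: 2.85
eef_pos: [572.1, -213.8, 222.7]
tcp_rot: [0.78, 0.626, 0.0, 0.0]
force: [0.0, -0.3, -0.5]
grip_width: 0.006
grip_force: 0.0
```

```bash
cat > loc.py <<'E'
from h import *
C=(588.7,-197.9,-.2183)
def tool(target=None):
    s=manip.sense(); M=R.from_quat(s["tcp_rot"]).as_matrix(); e=np.array(s["eef_pos"])
    d=e[:2]-C[:2]; a=C[2]
    l=[np.cos(a)*d[0]+np.sin(a)*d[1],-np.sin(a)*d[0]+np.cos(a)*d[1]]
    print("t",round(s["t"],2),"tcp",e.round(1),"cartonloc",np.round(l,1),"toolx yaw",np.degrees(np.arctan2(M[1,0],M[0,0])).round(1),"w",round(s["grip_width"],3),"gf",round(s["grip_force"],1),"F",np.round(s["force"],1),"q",np.round(s["joint_pos"],2))
    if target is not None: print("need tool shift",(M.T@(np.array(target)-e)).round(1))
def w(X,Y,Z): a=C[2]; return [C[0]+np.cos(a)*X-np.sin(a)*Y,C[1]+np.sin(a)*X+np.cos(a)*Y,Z]
E
python3 -c "
from loc import *
tool(w(0,0,132))"
```

```text
t 2.85 tcp [ 572.1 -213.8  222.7] cartonloc [-12.7 -19.1] toolx yaw 77.5 w 0.006 gf 0.0 F [ 0.  -0.3 -0.5] q [-0.49  0.19  1.57  0.    1.39 -0.27]
need tool shift [19.1 12.7 90.7]
```

Emit:
move_arm --moves '[[[0,0,0,30,0],[0,0,0,30,0],[0,0,0,30,0],[0,0,0,0,0]]]'

```text
t: 3.35
eef_pos: [569.1, -214.4, 129.6]
tcp_rot: [0.78, 0.625, -0.001, -0.003]
force: [-0.2, -0.2, -0.8]
grip_width: 0.007
grip_force: 0.0
```

```bash
python3 -c "
from loc import *
tool(w(0,158,132))"
```

```text
t 3.35 tcp [ 569.1 -214.4  129.6] cartonloc [-15.6 -20.3] toolx yaw 77.4 w 0.007 gf 0.0 F [-0.2 -0.2 -0.8] q [-0.49  0.27  1.65 -0.    1.23 -0.27]
need tool shift [178.3  15.3  -2.2]
```

Emit:
move_arm --moves '[[[0,20,2,-1,0],[0,16,2,-1,0],[0,16,2,0,0],[0,16,2,0,0],[0,16,2,0,0],[0,16,2,0,0],[0,16,2,0,0],[0,16,1,0,0]]]'

```text
t: 4.35
eef_pos: [614.5, -88.8, 134.1]
tcp_rot: [0.78, 0.625, -0.0, -0.0]
force: [-0.4, -1.5, 0.0]
grip_width: 0.004
grip_force: 0.4
```

Emit:
move_arm --moves '[[[0,15,0,0,0],[0,15,0,0,0],[0,15,0,0,0],[0,0,0,0,0]]]'

```text
t: 4.85
eef_pos: [624.6, -44.7, 134.6]
tcp_rot: [0.78, 0.626, 0.0, -0.0]
force: [-0.2, -0.7, -0.4]
grip_width: 0.007
grip_force: 0.0
```

```bash
python3 -c "
from loc import *
tool(w(0,158,132))
a=manip.read_camera('top')[100:260,250:450];b=manip.read_camera('side')[200:360,250:450]
cv2.imwrite('pics/push1.png',cv2.resize(np.hstack([a,b])[:,:,::-1],None,fx=2,fy=2))"
```

```text
t 4.85 tcp [624.6 -44.7 134.6] cartonloc [  1.8 157.4] toolx yaw 77.5 w 0.007 gf 0.0 F [-0.2 -0.7 -0.4] q [-0.2   0.3   1.61  0.    1.24  0.02]
need tool shift [ 0.6 -1.8  2.6]
```

View pics/push1.png

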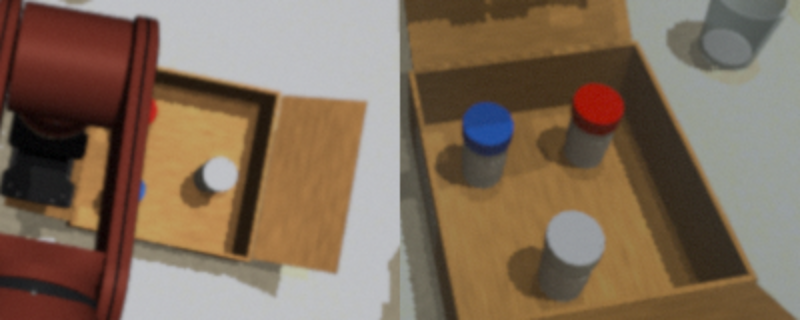

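The flap is folded well back and all three pots are standing; the red cap is at about (349,250) in side. I'll retreat over the red pot and refine its position.

Emit:
move_arm --moves '[[[0,-10,0,-20,0],[0,-15,5,-20,0],[0,-20,10,-15,0],[0.65,-20,10,-10,0],[0.65,-20,10,0,0],[0.65,-20,10,0,0],[0.65,0,0,0,0],[0.65,0,0,0,0]]]'

```text
t: 5.95
eef_pos: [644.9, -157.9, 198.5]
tcp_rot: [0.78, 0.625, -0.0, -0.001]
force: [0.1, -0.2, 0.8]
grip_width: 0.489
grip_force: 0.0
```

Run:
```python
from loc import *
tool(w(46,52,150))
cs=cam("side")
for n in("side","wrist","top"):
    c=cam(n); im=manip.read_camera(n); save(im,n+"1")
    hsv=cv2.cvtColor(im,cv2.COLOR_RGB2HSV)
    for lab in("red_pot","blue_pot","white_pot"):
        for d in manip.masks_of(n,lab)[:2]:
            print(n,lab,round(d["p"],2),np.round(d["bbox"]).tolist())
    m=((hsv[...,0]<7)|(hsv[...,0]>173))&(hsv[...,1]>150)&(hsv[...,2]>60)
    if n=="side": m[:, :300]=0; m[:200]=0
    k,l,st,ce=cv2.connectedComponentsWithStats(m.astype(np.uint8))
    print([(st[i].tolist(),ce[i].round(1).tolist(),at_z(c,ce[i],79).round(1).tolist()) for i in range(1,k) if st[i,4]>60])
b=cv2.resize(np.hstack([cv2.imread("pics/side1.png")[200:350,250:450],cv2.imread("pics/top1.png")[100:250,250:450]]),None,fx=1.9,fy=1.9)
a=cv2.imread("pics/wrist1.png"); a=cv2.resize(a,(400,300)); b=cv2.resize(b,(760,285)); 
o=np.zeros((590,760,3),np.uint8); o[:285]=b; o[287:587,:400]=a; cv2.imwrite("pics/all1.png",o)
```

```text
t 5.95 tcp [ 644.9 -157.9  198.5] cartonloc [46.2 51.2] toolx yaw 77.4 w 0.489 gf 0.0 F [ 0.1 -0.2  0.8] q [-0.36  0.33  1.44  0.    1.37 -0.14]
need tool shift [ 0.7 -0.1 48.5]
side red_pot 0.79 [333.0, 240.0, 359.0, 286.0]
side blue_pot 0.96 [283.0, 249.0, 306.0, 296.0]
side white_pot 0.6 [316.0, 303.0, 352.0, 352.0]
[([337, 241, 25, 26, 474], [348.9, 253.8], [642.6, -161.3, 79.0])]
wrist red_pot 0.73 [239.0, 166.0, 280.0, 209.0]
wrist blue_pot 0.69 [154.0, 169.0, 197.0, 216.0]
wrist white_pot 0.94 [204.0, 239.0, 232.0, 295.0]
[([240, 171, 38, 39, 1126], [258.6, 190.1], [648.0, -155.1, 79.0])]
top blue_pot 0.6 [314.0, 190.0, 321.0, 198.0]
top blue_pot 0.6 [172.0, 158.0, 195.0, 187.0]
top white_pot 0.61 [347.0, 178.0, 369.0, 193.0]
[([239, 63, 184, 321, 23181], [329.2, 251.5], [418.4, -174.4, 79.0]), ([155, 202, 25, 25, 124], [167.2, 215.1], [511.0, 205.3, 79.0])]
```

View pics/all1.png

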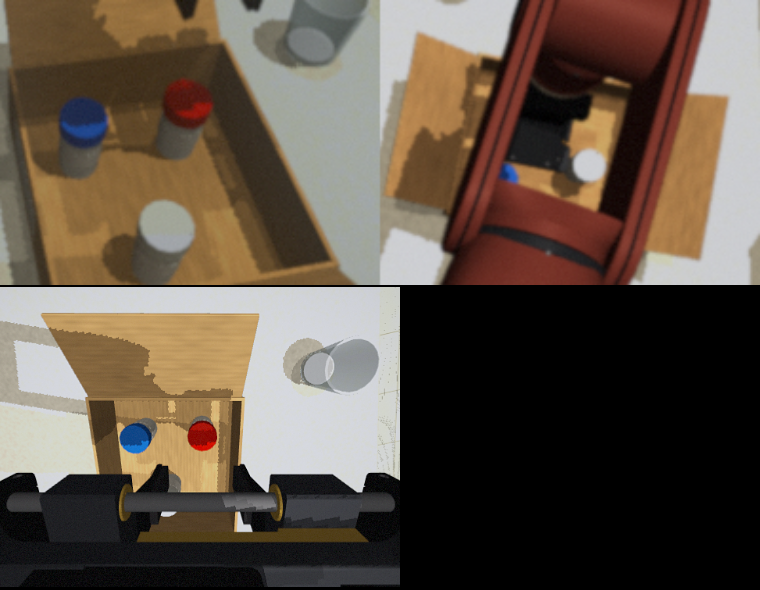

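The wrist view shows the flap folded right back, with the red cap at (259,190) centred between the fingers. Side and wrist agree on about (646.5,-156.5), so I'll descend.

Emit:
move_arm --moves '[[[0.65,1.7,1.3,20,0],[0.65,0,0,25,0],[0.65,0,0,25,0],[0.65,0,0,25,0],[0.65,0,0,20,0],[0.65,0,0,16,0],[0.65,0,0,14,0],[0.65,0,0,0,0]]]'

```text
t: 7.55
eef_pos: [646.2, -156.6, 53.1]
tcp_rot: [0.78, 0.625, -0.001, -0.001]
force: [0.3, 0.6, 0.6]
grip_width: 0.652
grip_force: 0.0
```

Run:
```python
from loc import *
tool([646.5,-156.5,51.5])
save(manip.read_camera("side"),"side2"); save(manip.read_camera("wrist"),"wrist2")
a=cv2.resize(cv2.imread("pics/side2.png")[190:340,250:450],(400,300)); b=cv2.resize(cv2.imread("pics/wrist2.png"),(400,300)); cv2.imwrite("pics/grasp.png",np.hstack([a,b]))
```

```text
t 7.55 tcp [ 646.2 -156.6   53.1] cartonloc [47.2 52.8] toolx yaw 77.4 w 0.652 gf 0.0 F [0.3 0.6 0.6] q [-0.36  0.47  1.54  0.    1.13 -0.14]
need tool shift [0.2 0.3 1.6]
```

View pics/grasp.png

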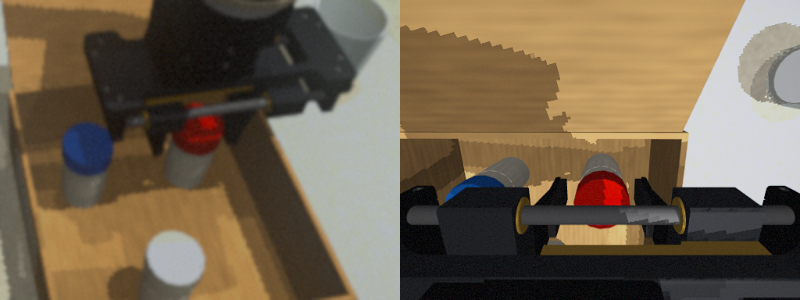

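The side and wrist views show the red cap standing between the two fingers, so I'll close and lift a little.

Emit:
move_arm --moves '[[[0.3,0,0,0,0],[0.3,0,0,0,0],[0.3,0,0,0,0],[0.3,0,0,0,0],[0.3,0,0,0,0],[0.3,0,0,-8,0],[0.3,0,0,-10,0],[0.3,0,0,0,0]]]' --squeeze 20

```text
t: 8.65
eef_pos: [647.7, -157.2, 73.8]
tcp_rot: [0.78, 0.625, 0.001, 0.001]
force: [0.8, -0.4, -0.6]
grip_width: 0.478
grip_force: 20.0
```

Emit:
move_arm --moves '[[[0.3,0,0,-15,0],[0.3,0,0,-22,0],[0.3,0,0,-25,0],[0.3,0,0,-25,0],[0.3,0,0,-25,0],[0.3,0,0,-22,0],[0.3,0,0,-15,0],[0.3,0,0,0,0]]]'

```text
t: 9.65
eef_pos: [648.0, -157.3, 224.1]
tcp_rot: [0.78, 0.625, 0.001, 0.002]
force: [-0.0, 0.1, -0.7]
grip_width: 0.474
grip_force: 20.0
```

Run:
```python
from loc import *
tool([513,219.5,223])
c=cam("side"); save(manip.read_camera("side"),"side3")
d=manip.masks_of("side","red_pot"); print([(x["p"],x["bbox"]) for x in d[:2]])
s=manip.sense(); e=np.array(s["eef_pos"])
for z in(28,-29,-47): print(z,proj(c,[e+[0,0,z]]).round(1))
cv2.imwrite("pics/lift.png",cv2.resize(cv2.imread("pics/side3.png")[90:330,200:460],None,fx=2.2,fy=2.2))
```

```text
t 9.65 tcp [ 648.  -157.3  224.1] cartonloc [49.  52.5] toolx yaw 77.4 w 0.474 gf 20.0 F [-0.   0.1 -0.7] q [-0.36  0.32  1.41 -0.    1.41 -0.14]
need tool shift [ 3.382e+02 -2.139e+02  1.000e-01]
[(0.79, [348.5, 170.5, 387.2, 222.9])]
28 [[373.  175.3]]
-29 [[363.9 204.6]]
-47 [[361.3 212.9]]
```

View pics/lift.png

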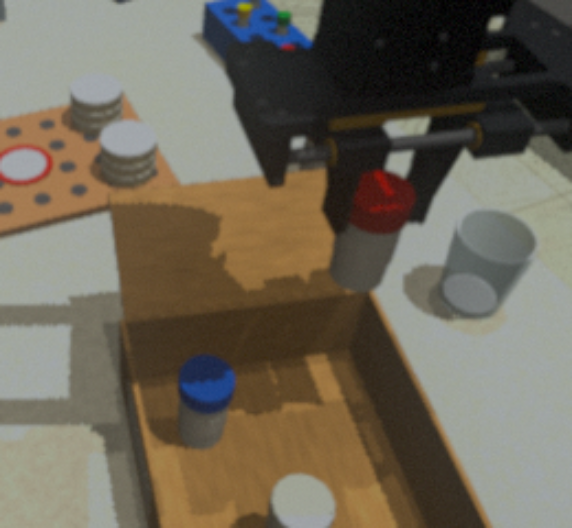

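The lift shows the red pot hanging upright at about (365,195) in side, and the flap still folded back. Next I'll carry it to the ring.

Emit:
move_arm --moves '[[[0.3,15,-10,-5,0],[0.3,25,-15,-5,0],[0.3,30,-19,0,0],[0.3,30,-19,0,0],[0.3,30,-19,0,0],[0.3,30,-19,0,0],[0.3,30,-19,0,0],[0.3,30,-19,0,0]]]'

```text
t: 10.75
eef_pos: [557.5, 91.0, 231.7]
tcp_rot: [0.78, 0.626, 0.0, -0.0]
force: [0.0, -0.3, 0.4]
grip_width: 0.471
grip_force: 20.0
```

Emit:
move_arm --moves '[[[0.3,30,-19,0,0],[0.3,30,-19,0,0],[0.3,25,-16,5,0],[0.3,20,-12,5,0],[0.3,13,-9,0,0],[0.3,0,0,0,0],[0.3,0,0,0,0]]]'

```text
t: 11.62
eef_pos: [511.9, 219.4, 221.9]
tcp_rot: [0.78, 0.625, 0.0, 0.0]
force: [0.1, -1.2, -0.1]
grip_width: 0.479
grip_force: 20.0
```

Run:
```python
from loc import *
tool([513,219.5,62])
for n in("wrist","side"):
    c=cam(n); im=manip.read_camera(n); save(im,n+"4")
    print(n,"expected ring px",proj(c,[[513,219.5,12]]).round(1))
    b=manip.masks_of(n,"red_pot"); print([(x["p"],x["bbox"]) for x in b[:2]])
cv2.imwrite("pics/over.png",np.hstack([cv2.resize(cv2.imread("pics/side4.png")[60:240,130:370],(400,300)),cv2.resize(cv2.imread("pics/wrist4.png"),(400,300))]))
```

```text
t 11.62 tcp [511.9 219.4 221.9] cartonloc [-165.3  390.8] toolx yaw 77.4 w 0.479 gf 20.0 F [ 0.1 -1.2 -0.1] q [ 0.26  0.06  1.71 -0.    1.38  0.48]
need tool shift [  0.3   0.9 159.9]
wrist expected ring px [[257.1 174.9]]
[(0.63, [221.3, 196.8, 293.3, 290.7])]
side expected ring px [[210.5 164.7]]
[(0.69, [190.2, 72.1, 207.7, 113.3])]
```

View pics/over.png

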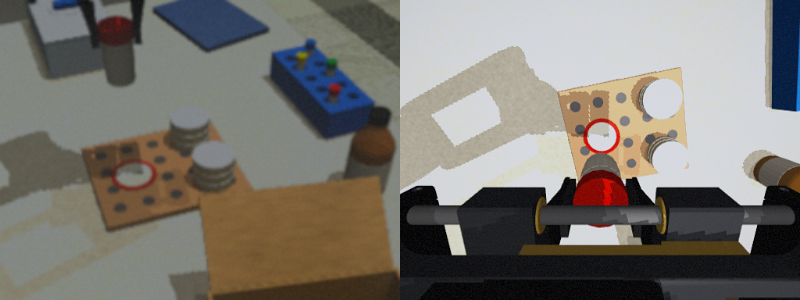

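The wrist view shows the ring at (257,174), matching the predicted (257,175), and the pot is upright. I'll lower it.

Emit:
move_arm --moves '[[[0.3,0.3,0.9,15,0],[0.3,0,0,25,0],[0.3,0,0,30,0],[0.3,0,0,30,0],[0.3,0,0,25,0],[0.3,0,0,15,0],[0.3,0,0,9,0],[0.3,0,0,0,0]]]'

```text
t: 12.82
eef_pos: [512.6, 219.6, 72.1]
tcp_rot: [0.78, 0.625, -0.0, -0.0]
force: [-0.0, 0.1, 0.5]
grip_width: 0.48
grip_force: 20.0
```

Emit:
move_arm --moves '[[[0.3,0,0,0,0],[0.3,0,0,3,0],[0.3,0,0,2,0],[0.3,0,0,0,0]]]'

```text
t: 13.32
eef_pos: [512.6, 219.7, 67.4]
tcp_rot: [0.78, 0.625, -0.0, -0.0]
force: [0.4, 0.1, -1.5]
grip_width: 0.474
grip_force: 20.0
```

Emit:
move_arm --moves '[[[0.3,0,0,2,0],[0.3,0,0,0,0]]]'

```text
t: 13.58
eef_pos: [512.6, 219.7, 65.3]
tcp_rot: [0.78, 0.625, -0.0, -0.0]
force: [0.1, -0.2, -0.3]
grip_width: 0.471
grip_force: 20.0
```

Emit:
move_arm --moves '[[[0.3,0,0,1.5,0],[0.3,0,0,0,0]]]'

```text
t: 13.82
eef_pos: [512.7, 219.7, 63.9]
tcp_rot: [0.78, 0.625, -0.0, -0.0]
force: [-0.3, 0.3, -0.8]
grip_width: 0.475
grip_force: 20.0
```

Emit:
move_arm --moves '[[[0.3,0,0,1,0],[0.3,0,0,0,0]]]'

```text
t: 14.08
eef_pos: [512.9, 219.8, 63.4]
tcp_rot: [0.78, 0.625, 0.0, 0.0]
force: [-0.9, -0.2, 2.5]
grip_width: 0.476
grip_force: 20.0
```

The upward force shows the pot has made contact, so I'll release gently.

Emit:
move_arm --moves '[[[0.48,0,0,0.3,0],[0.5,0,0,0,0],[0.54,0,0,0,0],[0.6,0,0,0,0],[0.66,0,0,0,0],[0.66,0,0,0,0],[0.66,0,0,0,0]]]'

```text
t: 14.95
eef_pos: [512.8, 219.7, 62.7]
tcp_rot: [0.78, 0.625, 0.0, -0.0]
force: [0.3, 0.4, -0.0]
grip_width: 0.657
grip_force: 0.0
```

Emit:
move_arm --moves '[[[0.66,0,0,-8,0],[0.66,0,0,-15,0],[0.66,0,0,-25,0],[0.66,0,0,-30,0],[0.66,0,0,-35,0],[0.66,0,0,-30,0],[0.66,-20,0,-10,0],[0.66,0,0,0,0]]]'

```text
t: 15.95
eef_pos: [508.5, 198.7, 216.5]
tcp_rot: [0.781, 0.625, 0.0, 0.001]
force: [0.4, 1.2, -0.8]
grip_width: 0.66
grip_force: 0.0
```

Run:
```python
from loc import *
tool()
for n in("wrist","side"):
    c=cam(n); im=manip.read_camera(n); save(im,n+"5")
a=cv2.resize(cv2.imread("pics/side5.png")[70:370,120:450],(440,400))
b=cv2.resize(cv2.imread("pics/wrist5.png")[60:300],(360,169)); o=np.zeros((400,800,3),np.uint8); o[:,:440]=a; o[:169,440:]=b
cv2.imwrite("pics/end.png",o)
```

```text
t 15.95 tcp [508.5 198.7 216.5] cartonloc [-164.2  369.9] toolx yaw 77.3 w 0.66 gf 0.0 F [ 0.4  1.2 -0.8] q [ 0.23  0.04  1.74 -0.    1.36  0.45]
```

View pics/end.png

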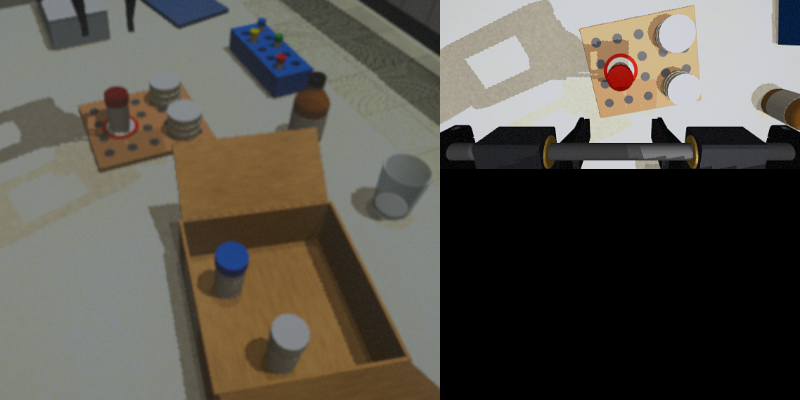

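The pot stands upright inside the red ring, with its base at about (210,166) in side. The flap is folded back, the blue and white pots are standing, and the dish stacks are undisturbed. I'll hand in.

```bash
python3 -c "
from rig import manip
print(manip.finish_job())"
```

```text
the job is handed in; nothing more can be done
None
```

I folded the flap back, set the red pot upright on the red ring without dropping it, and handed the job in at about 16 s; the blue and white pots still stand in the carton and the dish stacks were not touched.

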